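# Infrared temperature check of a heat sink

## Robot

A 6-joint arm with a two-finger parallel gripper is mounted at the origin on the work surface. World frame = base frame: x ahead of the robot, y to its left, z up, the work surface at z = 0. Lengths are in mm, angles in rad, forces in N, time in s.
With the tool pointing down it reaches from about 300 to 775 mm from the base axis. Payload 14.6 kg.
Tool frame: the origin (TCP) lies between the finger pads; the fingertips stand 8 mm ahead of it and the grasp point (between the pads) lies 11 mm behind it; z points along the fingers, y is the direction in which the jaws open and shut (so a half turn about z gives the same grasp; the last joint's range is limited). The gripper opens to 94 mm and grips with 3 to 60 N. Pads are 16 mm wide; open, the fingers measure 119 mm over their backs; the gripper's body (75 mm by 177 mm) begins 78 mm behind the grasp point.
Start: joints at [1.237, 0.3, 1.521, -0, 1.321, -0.067], TCP at [145.003, 530.531, 175.446] pointing down, gripper open.
Joint ranges: [-3.03, 3.03], [-0.79, 2.21], [0.23, 2.52], [-1.04, 4.18], [0, 3.07], [-2.55, 2.55]. Speed limits (rad/s): [2.22, 2.22, 2.57, 3.14, 3.14, 3.14].

## Interface

Orientations are given as [roll, pitch, yaw] about the fixed x, y, z axes, in that order (R = Rz(yaw) Ry(pitch) Rx(roll)).
In Python, from cell import manip, cams, models gives the robot as it stands. The module is installed in compiled form; this text tells all that it offers.
- The arm moves only by the shell command python3 -m pendant 'ROWS' [OPENING] [FORCE]. ROWS is JSON, a list that holds one entry, the list of rows, each a list of 4 numbers: the shift along the tool's x, y, z in cm, then the turn about the tool's z in rad. In form: [[[x, y, z, roll], ...]]. A call has 1 to 5 rows; each row is the pose to reach, as a shift and turn from the pose commanded when the call began, along the tool's axes at that moment; what a row does not reach only later rows make up. A row lasts 1/10 s, in which the tool goes at most 50 mm and 8.59 degrees, less where a joint would pass 70% of its speed; a pose out of reach is approached as far as the arm can. A call with a gripper value outside its range is refused whole. OPENING is the opening, from -1 (shut) to 1 (fully open), so that 0 is half open, set as the call begins (- or left out, the last holds). The fingers move at their own pace and stop on an object; FORCE is the grip in N (left out, the last holds). Time passes only in rows, so rows that repeat a pose let the fingers close. It gives the time, the measured TCP pose, the force and the opening at its end, in the units of the state.
- manip.read_state(): the state, without advancing time (a new reading comes with each control period).
- cams.camera(name): name is "scene" or "top" or "wrist"; returns a dict with "frame" (480x640x3 uint8, red, green, blue), "K" (3x3 intrinsics, pixels), "pose" (4x4, takes a point from camera to world coordinates). Camera axes: x right, y down, z forward; pixel columns grow to the right and rows downward; lengths in mm; the calibration is good to about 2 mm. A picture is of the moment at which its call begins. There is no depth.
- manip.sign_off(): hands the job in, once; it reports no verdict.
Trained networks look in the newest picture that a camera, given by its name, has taken for a name from the list of things; names that differ only in an ending like _2 or _b are one class to them, and where a whole thing is asked for, a point or a joint stands for the part that bears it (a point fixed in the world has none). Each returns a list of dicts, best first, with "score" (0 to 1); they miss things now and then, are a little off and sometimes report something else, mostly with a low value. They report only what shows in the picture. A call takes as long as a camera call.
- models.regions_of(camera, name): "pixels" (480x640 bool, what is visible of it) and "point" ([column, row] in pixels, amid what is visible of it).
The state is a dict: "clock": time; "joints": joint angles; "qd": joint speeds; "effort": joint torques, N m; "eef_pos": TCP position; "eef_rot": TCP orientation; "wrist_force": force on the tool from outside, world axes, zero at the start; "moment": the same for the moment, N m; "finger_gap": finger opening in mm.
Only numpy, scipy, OpenCV 4.12 (cv2) and the standard library are available. Lean on these libraries where they do the work, as an engineer would, in place of code of your own. Each camera call takes 0.05 s, during which the arm holds its last target.

## Task

Pick up the pistol-shaped infrared thermometer and take a reading of the taller of the two finned heat sinks: hold the lens about 60 mm in front of the black square patch on its flat side, pointing straight at the middle of the patch, and keep still there for two seconds without touching or shifting the heat sink. Then stand the thermometer upright again in the middle of its round mat.

Things in the scene. Friction and masses are not known exactly. Their poses are not given: they have to be found in the camera images.
- barrel (a point): Middle of the barrel of the pistol-shaped thermometer (yellow and black, 0.18 to 0.36 kg), standing loose on the mat. Barrel: level box 110 mm long (50 behind this point to 60 ahead), 36 wide, 36 high; grip it from above across the 36 mm. Below it a handle (36 x 28 mm) and a flat foot, 70 x 56 mm, its underside 115 mm below this point. Axes: x along the barrel, the way it looks; y across; z up.
- lens (a point): The lens, in the front end of the black nozzle (30 mm across): 72 mm ahead of the barrel's middle along x, at the same height. Same axes as the barrel; it looks along +x.
- patch (a point): Middle of the black patch (40 x 40 mm), 165 mm above the table, half-way across the flat side of the taller heat sink: aluminium, loose, 110 mm wide, 60 deep, 210 tall, 1.7 kg, upright fins on the opposite side. Axes: x into the heat sink, square to the flat side (-x points out of the patch); y along that side; z up. The other heat sink, 95 mm tall with a patch too, is a bystander.
- mat: Flat round black rubber mat, 150 mm across and 6 mm thick, fixed on the table; the thermometer starts on it. Origin: centre of its underside, on the table.

How it is judged:
By the outcome, as a careful person would: the job done as asked, in the order asked, and still so for the second after the job is handed in, with the robot touching nothing.
It also fails if it takes over 48 s, if anything falls off the work surface, if the arm or the gripper's body presses on something with over 40 N, if the wrist force passes 120 N, or if a joint passes its speed limit or range.

## Working session

There is one attempt and no reset: what is moved stays moved. The work goes in short steps, Python scripts to look and compute and a shell command to move; the robot and the scene stay as the last step left them, time stands still between calls to the robot, and variables do not carry over. Pictures are saved under pics/ and viewed, and the job is handed in when it is done.

```bash
mkdir -p pics; ls; python3 - <<'E'
from cell import manip,cams,models
import cv2
print(manip.read_state())
for n in ["scene","top","wrist"]:
    c=cams.camera(n); cv2.imwrite(f"pics/{n}0.png",c["frame"][:,:,::-1]); print(n,c["K"].tolist(),c["pose"].round(4).tolist())
    for t in ["barrel","lens","patch","mat"]:
        for r in models.regions_of(n,t)[:3]: print(n,t,round(r["score"],2),r["point"],r["pixels"].sum())
E
```

```text
pics
{'clock': 0.0, 'joints': array([ 1.23738226e+00,  3.00493532e-01,  1.52159570e+00, -1.70087025e-05,
        1.32067731e+00, -6.65806157e-02]), 'qd': array([-0.00046391,  0.00112044, -0.00071262,  0.00117777,  0.0002773 ,
       -0.0004314 ]), 'effort': array([ 3.50549679e-03, -5.31814384e+01, -3.52730405e+01,  7.09880982e-02,
        2.44872255e-02, -8.48633658e-05]), 'eef_pos': array([144.92230688, 530.25341496, 174.86785646]), 'eef_rot': array([-3.14042027e+00, -6.16624022e-05,  2.87476339e+00]), 'wrist_force': array([ 0.33379254, -0.105162  ,  0.69014792]), 'moment': array([-0.03560683, -0.02777182,  0.05913181]), 'finger_gap': 94.12482760991536}
scene [[568.7443046539157, 0.0, 323.79523391369435], [0.0, 568.7443046539157, 241.69375201360714], [0.0, 0.0, 1.0]] [[0.1948, 0.542, -0.8175, 1228.3242], [0.9808, -0.1127, 0.159, -57.5745], [-0.0059, -0.8328, -0.5536, 576.234], [0.0, 0.0, 0.0, 1.0]]
scene barrel 0.55 [402.8, 213.9] 3848
scene barrel 0.23 [401.8, 269.4] 2459
scene lens 0.69 [403.5, 211.9] 3637
scene patch 0.92 [147.0, 305.2] 9585
scene mat 0.96 [401.0, 271.1] 2456
top [[465.65536714922297, 0.0, 320.8192329803712], [0.0, 465.65536714922297, 240.5470704213184], [0.0, 0.0, 1.0]] [[-0.0199, -0.98, 0.1978, 425.4444], [-0.9997, 0.0216, 0.0062, 46.4185], [-0.0104, -0.1976, -0.9802, 775.4882], [0.0, 0.0, 0.0, 1.0]]
top barrel 0.97 [205.7, 302.9] 2719
top lens 0.58 [204.2, 301.3] 2848
top patch 0.67 [471.1, 179.1] 7969
top mat 0.92 [212.5, 321.5] 4165
wrist [[382.606311242961, 0.0, 313.00197881114303], [0.0, 382.606311242961, 246.99299319761542], [0.0, 0.0, 1.0]] [[0.2642, 0.9324, 0.2467, 72.2609], [0.9645, -0.2554, -0.0676, 549.8388], [0.0, 0.2557, -0.9667, 385.1727], [0.0, 0.0, 0.0, 1.0]]
wrist mat 0.63 [147.6, 479.0] 80
```

View pics/scene0.png

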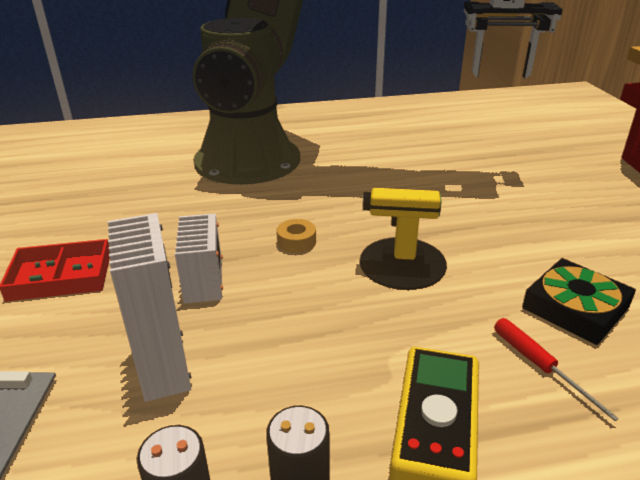

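View pics/top0.png

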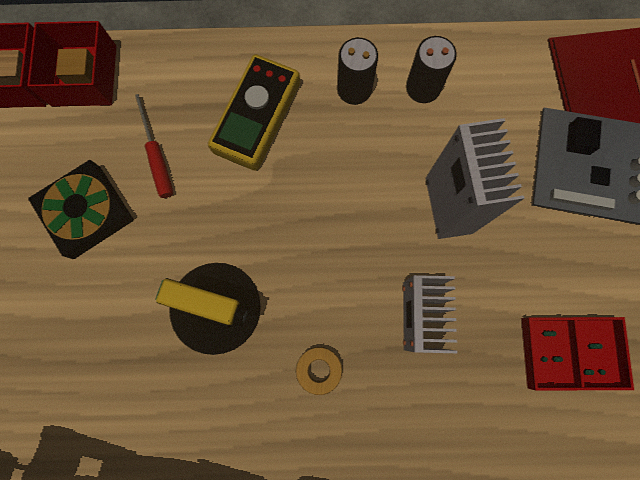

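View pics/wrist0.png

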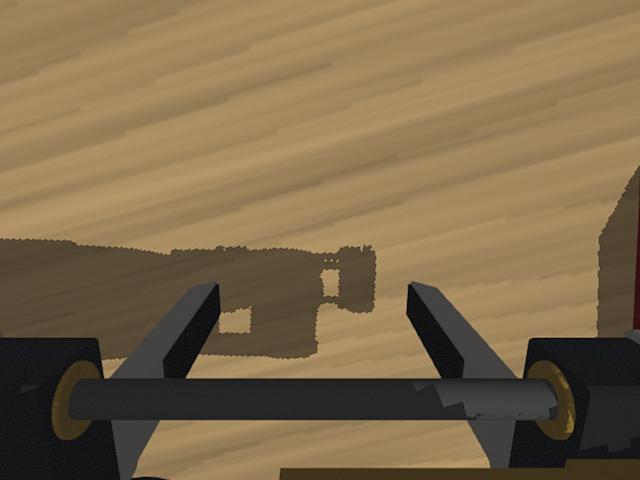

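```bash
cat > h.py <<'E'
import numpy as np,cv2
from scipy.optimize import minimize
def proj(c,P):
    T=np.linalg.inv(c["pose"]); q=np.asarray(P)@T[:3,:3].T+T[:3,3]; q=q@c["K"].T
    return q[:,:2]/q[:,2:]
def place(P,x,y,yaw):
    P=np.asarray(P,float); C,S=np.cos(yaw),np.sin(yaw)
    return np.c_[x+C*P[:,0]-S*P[:,1],y+S*P[:,0]+C*P[:,1],P[:,2]]
def box(x0,x1,y0,y1,z0,z1): return [(a,b,c) for a in(x0,x1) for b in(y0,y1) for c in(z0,z1)]
def hullmask(c,parts,p):
    m=np.zeros((1920,2560),np.uint8)
    for P in parts:
        uv=proj(c,place(P,*p)); h=cv2.convexHull(np.float32(uv))
        cv2.fillConvexPoly(m,np.int32(np.round((h+.5)*4)),255)
    return cv2.resize(m,(640,480),interpolation=cv2.INTER_AREA)/255.
def fit(views,parts,p0):
    def f(p):
        p=[p[0],p[1],p[2]/100]; s=0
        for c,m in views:
            r=hullmask(c,parts,p); s+=1-np.minimum(r,m).sum()/np.maximum(r,m).sum()
        return s
    best=None
    for d in(0,8,-8):
        x0=np.array([p0[0],p0[1],p0[2]*100])
        s=np.vstack([x0+[0,0,d]]+[x0+[0,0,d]+e for e in np.diag([15,15,10.])])
        r=minimize(f,x0,method="Nelder-Mead",options=dict(initial_simplex=s,xatol=.05,fatol=1e-5,maxiter=300))
        if best is None or r.fun<best.fun:best=r
    return np.array([best.x[0],best.x[1],best.x[2]/100]),best.fun
def ray(c,uv,z):
    d=c["pose"][:3,:3]@np.linalg.inv(c["K"])@[uv[0],uv[1],1]; o=c["pose"][:3,3]
    return o+d*(z-o[2])/d[2]
E
python3 - <<'E'
from cell import manip,cams,models
from h import *
t=cams.camera("top"); s=cams.camera("scene")
best=lambda n,k:models.regions_of(n,k)[0]
print("rays",ray(t,(197,300),139),ray(t,(240,318),121),ray(t,(459,176),165),ray(t,(215,308),6))
# mat
mm=best("top","mat");
hs=[best("top","patch")["pixels"],best("scene","patch")["pixels"]]
HS=[box(0,60,-55,55,0,210)]
p=ray(t,(459,176),165)
for nm,v in(("top",[(t,hs[0])]),("scene",[(s,hs[1])]),("both",[(t,hs[0]),(s,hs[1])])):
    print("hs",nm,fit([(c,m.astype(float)) for c,m in v],HS,[p[0],p[1],-1.9]))
def yel(c,near):
    h=cv2.cvtColor(c["frame"],cv2.COLOR_RGB2HSV); m=((h[...,0]>20)&(h[...,0]<32)&(h[...,1]>200)).astype(np.uint8)
    n,l,st,_=cv2.connectedComponentsWithStats(m); print(st[l[near[1],near[0]]])
    return (l==l[near[1],near[0]]).astype(float)
yt=yel(t,(197,300)); ys=yel(s,(405,195))
q=ray(t,(197,300),139); print(q)
B=[box(-50,60,-18,18,103,139)]
print("bar",fit([(t,yt)],B,[q[0],q[1],-1.8]))
# patch blob
g=cv2.cvtColor(t["frame"],cv2.COLOR_RGB2GRAY); print(g[165:195:3,445:475:3])
# mat ellipse: dark
h=cv2.cvtColor(t["frame"],cv2.COLOR_RGB2HSV); m=((h[...,2]<60)).astype(np.uint8); m[:255]=0;m[360:]=0;m[:,:160]=0;m[:,275:]=0
pts=cv2.convexHull(cv2.findNonZero(m))
print(len(pts))
cv2.imwrite("pics/mat.png",m*255)
for nm,c in(("top",t),("scene",s)):
    k=best(nm,"mat")["pixels"].astype(np.uint8)
    a=np.linspace(0,2*np.pi,60); M=[np.r_[np.c_[75*np.cos(a),75*np.sin(a),a*0],np.c_[75*np.cos(a),75*np.sin(a),a*0+6]]]
    cv2.fillConvexPoly(k,cv2.convexHull(cv2.findNonZero(k)),1)
    print("mat",nm,fit([(c,k.astype(float))],M,[q[0],q[1],0]))
E
```

```text
rays [474.94268409 220.85978194 139.        ] [450.20040225 165.06143392 121.        ] [ 634.75006461 -140.99338788  165.        ] [471.5982701  227.25393786   6.        ]
hs top (array([ 635.60430202, -138.36588186,   -1.45361117]), np.float64(0.06172066302728774))
hs scene (array([ 630.3912208 , -139.78699717,   -1.42843045]), np.float64(0.031634535412984444))
hs both (array([ 634.54080252, -138.47747211,   -1.43295752]), np.float64(0.10390433998005599))
[     0      0    640    480 305254]
[ 371  188   69   21 1168]
[474.94268409 220.85978194 139.        ]
bar (array([906.92322843, -91.73767636,  -1.46569577]), np.float64(0.9915355826481648))
[[ 49  55  62  20  18  18  50  50 114 126]
 [ 55  48  28  28  28  21  56  49 114 125]
 [ 57  61  46  23  21  24  50  53  80 122]
 [ 57  50  47  26  21  25  43  53  41 123]
 [ 53  52  56  23  24  25  20  54  44 125]
 [ 60  57  58  25  28  20  15  58  51 115]
 [ 54  57  58  33  29  27  23  55  53  78]
 [ 57  51  53  43  23  16  26  57  56  41]
 [ 54  44  50  56  25  15  54  54  55  39]
 [ 57  58  51  48  15  58  58  49  56  51]]
28
mat top (array([4.72598611e+02, 2.28932851e+02, 1.41582233e-02]), np.float64(0.026038402303173225))
mat scene (array([4.69532429e+02, 2.27734378e+02, 1.48984414e-01]), np.float64(0.025407324434877143))
```

```bash
cat > m.py <<'E'
from cell import manip,cams,models
from h import *
t=cams.camera("top"); s=cams.camera("scene")
best=lambda n,k:models.regions_of(n,k)[0]
def fill(m):
    m=m.astype(np.uint8); n,l,st,_=cv2.connectedComponentsWithStats(m); m=(l==1+np.argmax(st[1:,4])).astype(np.uint8)
    cv2.fillConvexPoly(m,cv2.convexHull(cv2.findNonZero(m)),1); return m.astype(float)
ht=fill(best("top","patch")["pixels"]);hs=fill(best("scene","patch")["pixels"])
HS=[box(0,60,-55,55,0,210)]
for nm,v in(("top",[(t,ht)]),("scene",[(s,hs)]),("both",[(t,ht),(s,hs)])):
    H,e=fit(v,HS,[634,-140,-1.38]); print("hs",nm,H,e)
# barrel
h=cv2.cvtColor(t["frame"],cv2.COLOR_RGB2HSV); print(h[300,197],h[290,140])
bm=best("top","barrel")["pixels"]
m=((h[...,0]>22)&(h[...,0]<34)&(h[...,1]>190)).astype(float)*cv2.dilate(bm.astype(np.uint8),np.ones((5,5)))
print(m.sum())
B=[box(-50,60,-18,18,103,139)]
P,e=fit([(t,m)],B,[474,215,-1.85]); print("bar",P,e)
W=[box(-50,60,-18,18,103,139)]
for nm,c in(("top",t),("scene",s)):
    im=c["frame"][:,:,::-1].copy(); im=cv2.resize(im,None,fx=2,fy=2)
    def seg(B,p):
        uv=proj(c,place(B,*p))*2+.5
        for i in range(8):
            for j in(1,2,4):
                if i<i^j: cv2.line(im,tuple(int(v) for v in uv[i]),tuple(int(v) for v in uv[i^j]),(255,0,255),1)
    seg(B[0],P); seg(HS[0],H); seg(box(60,72,-15,15,106,136),P); seg(box(0,0,-20,20,145,185),H); seg(box(-1,1,-1,1,6,8),P)
    crops={"top":[(520,250),(820,200)],"scene":[(650,350),(200,400)]}[nm]
    out=[im[y-0:y+(440 if 1 else 0),x-230 if x>230 else 0:][:,:390] for x,y in[(crops[0][0],min(crops[0][1],500)),(crops[1][0],min(crops[1][1],500))]]
    k=min(o.shape[0] for o in out); cv2.imwrite(f"pics/ov_{nm}_{__import__('sys').argv[1]}.png",np.hstack([o[:k] for o in out]))
print(manip.read_state()["clock"])
E
python3 m.py 1
```

```text
hs top [ 634.90898432 -138.8651216    -1.42944346] 0.022679807009878594
hs scene [ 633.39491585 -138.02766599   -1.46959964] 0.017829267230411894
hs both [ 635.07328926 -137.84197948   -1.46659885] 0.0581821519150032
[ 23 207 150] [ 18 121 133]Traceback (most recent call last):
  File "m.py", line 14, in <module>
    bm=best("top","barrel")["pixels"]
       ~~~~^^^^^^^^^^^^^^^^
  File "m.py", line 4, in <lambda>
    best=lambda n,k:models.regions_of(n,k)[0]
                    ~~~~~~~~~~~~~~~~~~~~~~^^^
IndexError: list index out of range
```

```bash
python3 - <<'E'
s=open("m.py").read()
s=s.replace('bm=best("top","barrel")["pixels"]\n','bm=np.zeros((480,640));bm[260:345,145:270]=1\n').replace('h[...,0]>22','h[...,0]>20').replace('>190','>170').replace('cv2.dilate(bm.astype(np.uint8),np.ones((5,5)))','bm')
open("m.py","w").write(s)
E
python3 m.py 1
```

```text
hs top [ 635.52212967 -138.64615252   -1.44358644] 0.012925636851110367
hs scene [ 633.94349926 -138.06379692   -1.48192086] 0.026320538865173382
hs both [ 636.00663346 -137.80563617   -1.4791892 ] 0.05344209238420905
[ 23 210 148] [ 18 125 135]
2302.0
bar [475.3196816  226.33475516  -1.88514897] 0.17265991328698005
1.55
```

View pics/ov_top_1.png

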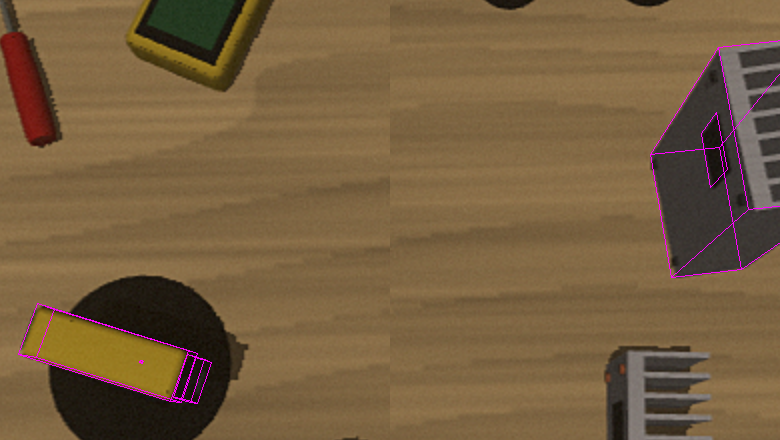

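View pics/ov_scene_1.png

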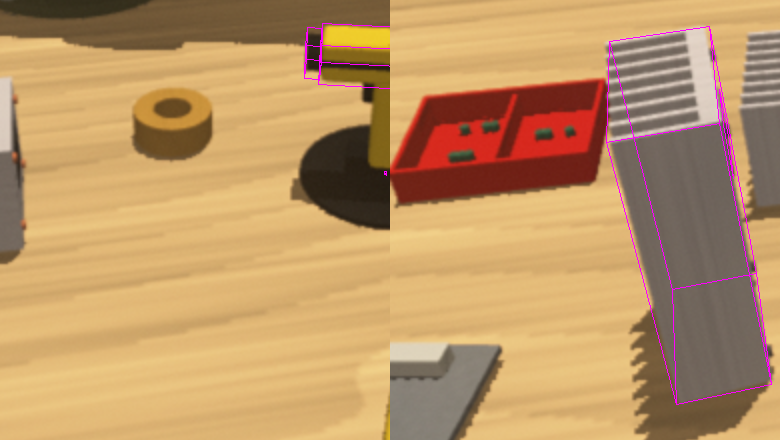

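```bash
cat > z.py <<'E'
from cell import cams
from h import *
import sys
def zoom(c,x0,y0,w,h,f,items,fn):
    im=cv2.resize(c["frame"][y0:y0+h,x0:x0+w,::-1],None,fx=f,fy=f,interpolation=cv2.INTER_CUBIC)
    im=cv2.convertScaleAbs(im,alpha=1.4,beta=20)
    for P,p in items:
        uv=(proj(c,place(P,*p))-[x0,y0]+.5)*f
        for i in range(8):
            for j in(1,2,4):
                if i<i^j: cv2.line(im,tuple(int(v) for v in uv[i]),tuple(int(v) for v in uv[i^j]),(255,0,255),1)
    cv2.imwrite(fn,im)
E
python3 - <<'E'
from z import *
t=cams.camera("top");s=cams.camera("scene")
H=(635.5,-138.5,-1.455);P=(475.3,226.3,-1.885)
zoom(t,150,265,125,95,6,[(box(-50,60,-18,18,103,139),P),(box(60,72,-15,15,106,136),P)],"pics/z1.png")
zoom(t,415,110,115,135,4,[(box(0,60,-55,55,0,210),H),(box(0,0,-20,20,145,185),H)],"pics/z2.png")
zoom(s,355,180,100,110,5,[(box(-50,60,-18,18,103,139),P),(box(60,72,-15,15,106,136),P)],"pics/z3.png")
E
```

```text
(no output)
```

View pics/z1.png

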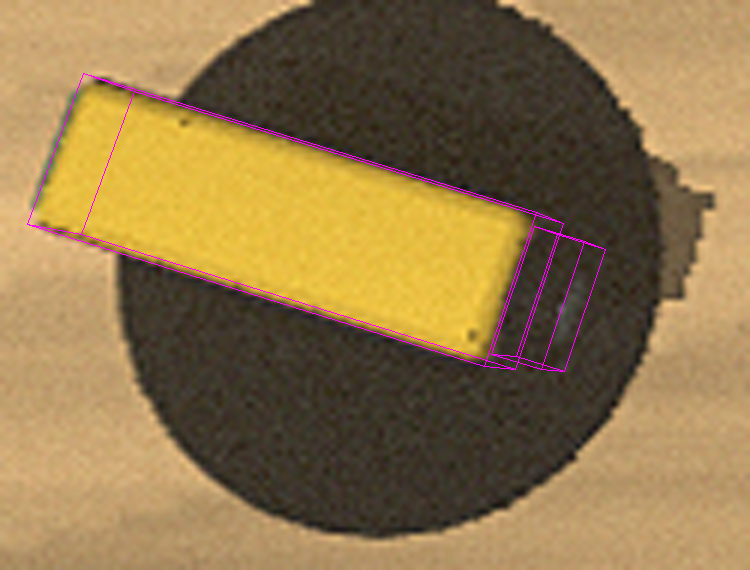

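View pics/z2.png

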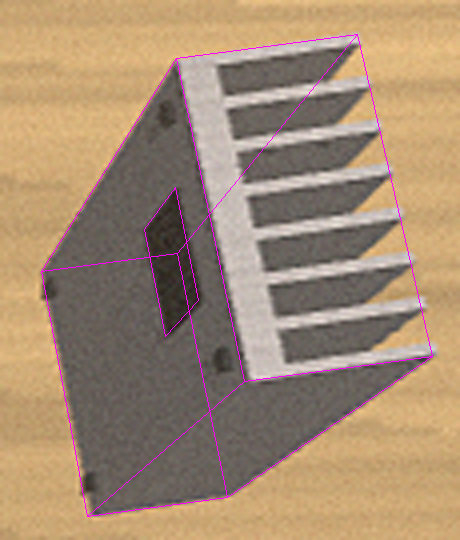

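View pics/z3.png

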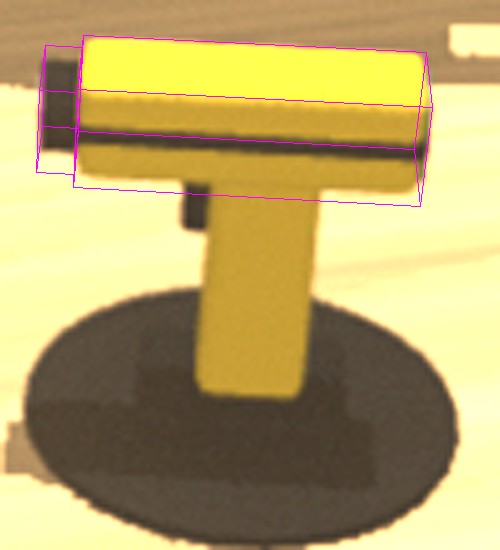

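```bash
cat > g.py <<'E'
import sys,numpy as np
from cell import manip
from scipy.spatial.transform import Rotation as R
s=manip.read_state(); x,y,z,yaw=map(float,sys.argv[1:5])
Rm=R.from_euler("xyz",s["eef_rot"]); d=Rm.inv().apply(np.array([x,y,z])-s["eef_pos"])/10
dy=(yaw-s["eef_rot"][2]+np.pi)%(2*np.pi)-np.pi
print("t",round(s["clock"],2),"pos",s["eef_pos"].round(1),"rot",s["eef_rot"].round(4),"F",s["wrist_force"].round(1),"gap",round(s["finger_gap"],1),"q",s["joints"].round(2))
print("shift cm",d.round(2),"turn",round(-dy,4))
E
python3 g.py 475 226 200 1.257
```

```text
t 1.65 pos [145.  530.5 175.4] rot [ 3.1416 -0.      2.8748] F [ 0.5 -0.1 -0.5] gap 94.3 q [ 1.24  0.3   1.52  0.    1.32 -0.07]
shift cm [-39.86 -20.68  -2.46] turn 1.6178
```

```bash
python3 -m pendant '[[[-3,-1.5,-0.5,0.13],[-6.5,-3.3,-1,0.27],[-10,-5.1,-1.5,0.41],[-13.5,-7,-2,0.55],[-17,-8.8,-2.5,0.69]]]' 1 20; python3 g.py 475 226 200 1.257
```

```text
clock: 2.15
eef_pos: [286.7, 399.6, 200.8]
eef_rot: [3.141, -0.0, 2.179]
wrist_force: [0.7, 0.8, -0.3]
finger_gap: 94.0
t 2.15 pos [286.7 399.6 200.8] rot [ 3.1413e+00 -1.0000e-04  2.1792e+00] F [ 0.7  0.8 -0.3] gap 94.0 q [ 0.87  0.15  1.65 -0.    1.35  0.27]
shift cm [-25.01   5.53   0.08] turn 0.9222
```

```bash
python3 -m pendant '[[[-4,0.9,0,0.14],[-8,1.8,0,0.28],[-12,2.7,0,0.42],[-16,3.6,0,0.56],[-20,4.4,0,0.7]]]'; python3 g.py 475 226 200 1.257
```

```text
clock: 2.65
eef_pos: [438.1, 261.4, 200.6]
eef_rot: [3.141, -0.0, 1.479]
wrist_force: [-0.4, 1.0, 0.6]
finger_gap: 94.2
t 2.65 pos [438.1 261.4 200.6] rot [ 3.1413e+00 -2.0000e-04  1.4790e+00] F [-0.4  1.   0.6] gap 94.2 q [ 0.47  0.19  1.6  -0.    1.35  0.56]
shift cm [-3.18  4.    0.06] turn 0.222
```

```bash
python3 -m pendant '[[[-1.6,2,0,0.11],[-3.2,4,0,0.222],[-3.2,4,0,0.222],[-3.2,4,0,0.222]]]'; python3 - <<'E'
from z import *
import subprocess,sys
c=cams.camera("wrist")
P=(475.3,226.3,-1.885)
zoom(c,0,0,640,480,1,[(box(-50,60,-18,18,103,139),P),(box(60,72,-15,15,106,136),P)],"pics/w1.png")
E
python3 g.py 475.3 226.3 111 1.257
```

```text
clock: 3.05
eef_pos: [474.0, 227.3, 200.3]
eef_rot: [-3.141, 0.0, 1.264]
wrist_force: [-0.5, 0.4, -0.1]
finger_gap: 93.7
t 3.1 pos [473.7 227.8 200.4] rot [-3.1413  0.      1.2647] F [-0.2  0.3 -0.8] gap 94.0 q [0.38 0.23 1.55 0.   1.36 0.68]
shift cm [-0.09  0.2   8.94] turn 0.0077
```

View pics/w1.png

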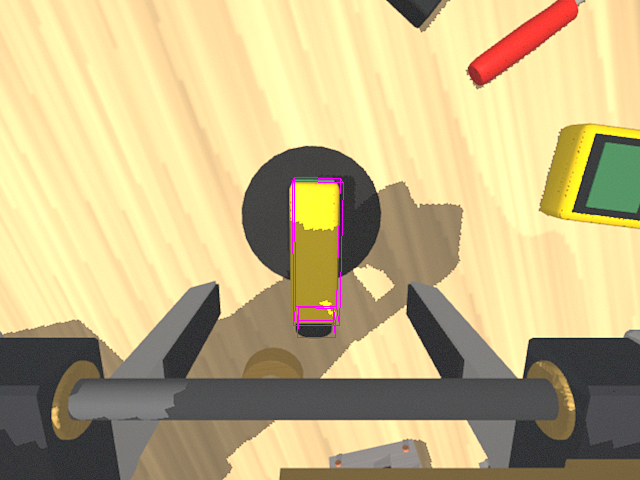

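```bash
python3 -m pendant '[[[-0.1,0.05,2.5,0.008],[-0.1,0.05,5,0.008],[-0.1,0.05,7.2,0.008],[-0.1,0.05,8.5,0.008],[-0.1,0.05,8.9,0.008]]]'; python3 -m pendant '[[[0,0,0,0],[0,0,0,0]]]'; python3 - <<'E'
from z import *
P=(475.3,226.3,-1.885)
c=cams.camera("wrist")
zoom(c,0,0,640,480,1,[(box(-50,60,-18,18,103,139),P)],"pics/w2.png")
c=cams.camera("scene")
zoom(c,340,130,160,160,4,[(box(-50,60,-18,18,103,139),P)],"pics/s2.png")
E
python3 g.py 475.3 226.3 111 1.257
```

```text
clock: 3.6
eef_pos: [473.4, 226.7, 110.5]
eef_rot: [-3.14, 0.001, 1.257]
wrist_force: [-0.2, 0.3, 0.1]
finger_gap: 93.8
clock: 3.8
eef_pos: [474.6, 226.7, 112.5]
eef_rot: [3.14, -0.001, 1.255]
wrist_force: [0.4, 0.2, 0.6]
finger_gap: 94.1
t 3.9 pos [474.7 226.5 112.4] rot [ 3.1404e+00 -1.0000e-03  1.2550e+00] F [-0.3  0.1 -0.3] gap 93.9 q [ 0.38  0.31  1.67 -0.    1.17  0.69]
shift cm [-0.    0.07  0.14] turn -0.002
```

View pics/w2.png

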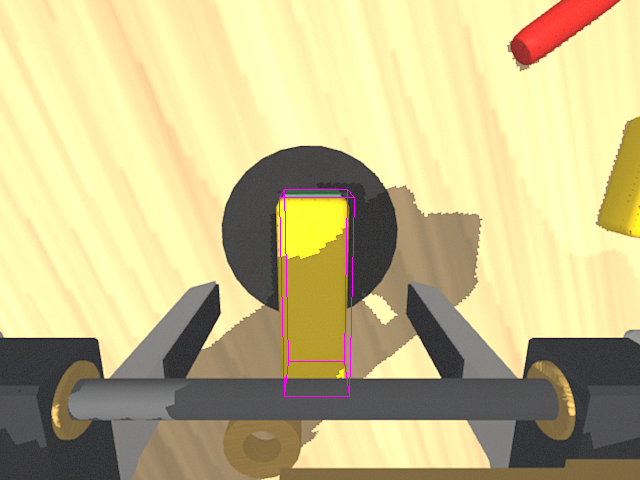

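View pics/s2.png

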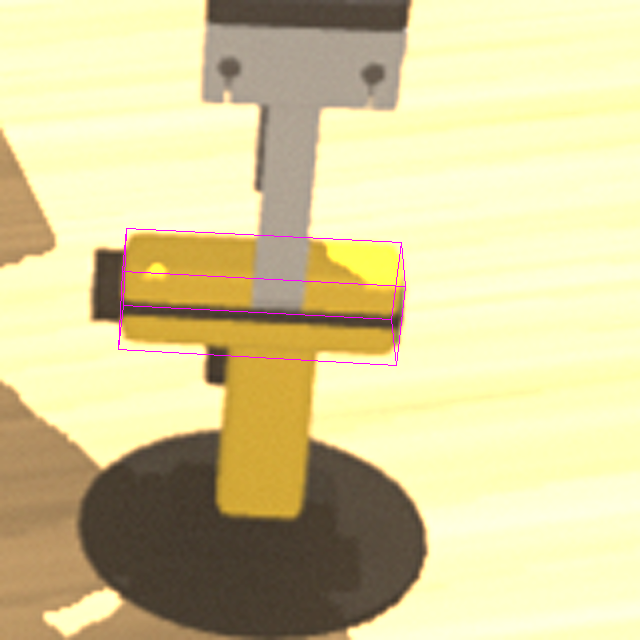

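```bash
python3 -m pendant '[[[0,0,0,0],[0,0,0,0],[0,0,0,0],[0,0,0,0],[0,0,0,0]]]' -1 35; python3 -m pendant '[[[0,0,0,0],[0,0,0,0],[0,0,0,0],[0,0,0,0]]]';python3 g.py 475.3 226.3 111 1.257
```

```text
clock: 4.4
eef_pos: [474.3, 226.3, 111.5]
eef_rot: [-3.142, 0.0, 1.255]
wrist_force: [-0.7, 0.6, 0.1]
finger_gap: 57.2
clock: 4.8
eef_pos: [474.3, 226.3, 111.4]
eef_rot: [-3.142, 0.0, 1.255]
wrist_force: [0.4, 0.6, 0.4]
finger_gap: 25.4
t 4.8 pos [474.3 226.3 111.4] rot [-3.1416  0.      1.2548] F [0.4 0.6 0.4] gap 25.4 q [0.38 0.31 1.67 0.   1.17 0.69]
shift cm [0.04 0.1  0.04] turn -0.0022
```

```bash
python3 - <<'E'
from z import *
c=cams.camera("wrist")
zoom(c,150,150,340,300,2,[],"pics/w3.png")
c=cams.camera("scene")
zoom(c,340,130,160,160,4,[],"pics/s3.png")
E
python3 g.py 475.3 226.3 111 1.257
```

```text
t 4.9 pos [474.3 226.3 111.5] rot [ 3.1415 -0.      1.2548] F [ 0.  -0.5 -0.3] gap 17.3 q [ 0.38  0.31  1.67 -0.    1.17  0.69]
shift cm [0.03 0.1  0.05] turn -0.0022
```

View pics/w3.png

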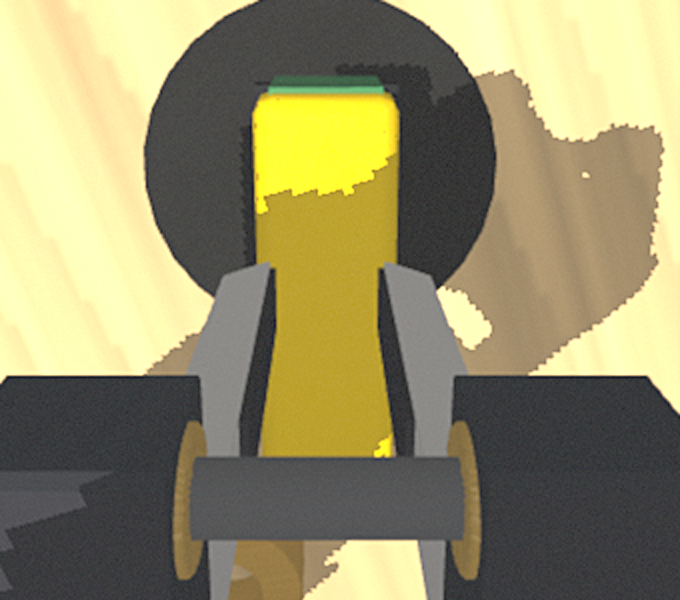

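View pics/s3.png

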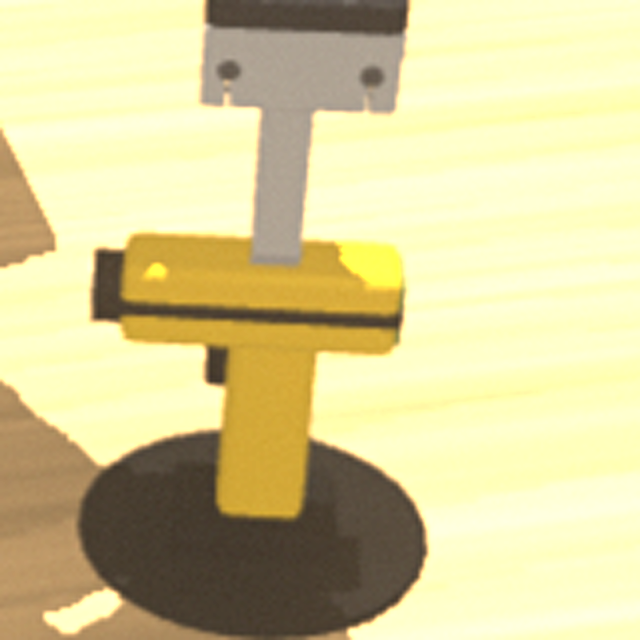

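```bash
python3 - <<'E'
from z import *
c=cams.camera("scene")
for z in (95,103,110,120,130,139,145,150): print(z,[(proj(c,[[474.3+dx,226.3+dy,z]])[0]).round(1) for dx,dy in((0,0),(10,-3))])
w=cams.camera("wrist")
print(w["pose"].round(3))
for z in (95,103,120,139,145): print(z,proj(w,[[474.3+9*.95,226.3-9*.31,z],[474.3-9*.95,226.3+9*.31,z]]).round(1))
E
python3 g.py 475.3 226.3 111 1.257
```

```text
95 [array([406.2, 217.2]), array([406.3, 220.6])]
103 [array([406.5, 213. ]), array([406.7, 216.3])]
110 [array([406.9, 209.3]), array([407. , 212.6])]
120 [array([407.3, 203.9]), array([407.5, 207.2])]
130 [array([407.8, 198.5]), array([408. , 201.7])]
139 [array([408.2, 193.5]), array([408.4, 196.7])]
145 [array([408.5, 190.2]), array([408.7, 193.3])]
150 [array([408.8, 187.4]), array([409. , 190.5])]
[[ 9.50000e-01 -3.01000e-01 -8.10000e-02  4.96524e+02]
 [-3.11000e-01 -9.19000e-01 -2.44000e-01  2.96761e+02]
 [-1.00000e-03  2.57000e-01 -9.66000e-01  3.21199e+02]
 [ 0.00000e+00  0.00000e+00  0.00000e+00  1.00000e+00]]
95 [[329.2 268.5]
 [300.2 268.5]]
103 [[329.7 272.6]
 [299.8 272.6]]
120 [[331.  282.4]
 [298.7 282.4]]
139 [[332.6 295.3]
 [297.3 295.3]]
145 [[333.2 299.9]
 [296.8 299.9]]
t 5.0 pos [474.3 226.3 111.5] rot [ 3.1416 -0.      1.2548] F [-0.2 -0.5  0.5] gap 9.5 q [0.38 0.31 1.67 0.   1.17 0.69]
shift cm [0.03 0.1  0.05] turn -0.0022
```

```bash
python3 -m pendant '[[[0,0,0,0],[0,0,0,0],[0,0,0,0],[0,0,0,0],[0,0,0,0]]]' 0.6 35; python3 -m pendant '[[[0,0,0,0],[0,0,0,0],[0,0,0,0]]]';python3 - <<'E'
from z import *
P=(475.3,226.3,-1.885)
c=cams.camera("wrist")
cv2.imwrite("pics/w4.png",c["frame"][:,:,::-1])
E
python3 g.py 475.3 226.3 75 1.257
```

```text
clock: 5.5
eef_pos: [474.3, 226.3, 111.5]
eef_rot: [3.142, -0.0, 1.255]
wrist_force: [-0.2, -1.6, 0.1]
finger_gap: 46.1
clock: 5.8
eef_pos: [474.2, 226.3, 111.4]
eef_rot: [-3.142, 0.0, 1.255]
wrist_force: [1.2, -0.2, -0.4]
finger_gap: 70.3
t 5.85 pos [474.3 226.3 111.5] rot [ 3.1416 -0.      1.2548] F [-0.2 -0.6 -1. ] gap 73.4 q [0.38 0.31 1.67 0.   1.17 0.69]
shift cm [0.03 0.1  3.65] turn -0.0022
```

View pics/w4.png

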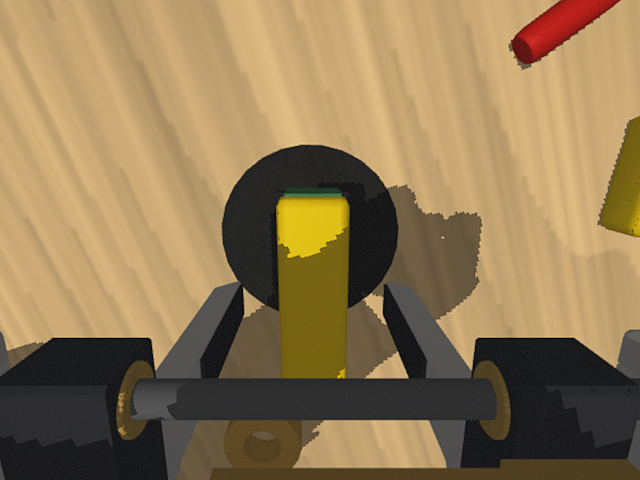

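```bash
python3 -m pendant '[[[0.03,0.05,1,0],[0.03,0.05,2,0],[0.03,0.05,3,0],[0.03,0.05,3.5,0],[0.03,0.05,3.8,0]]]'; python3 -m pendant '[[[0,0,0,0],[0,0,0,0]]]'; python3 - <<'E'
from z import *
c=cams.camera("scene")
zoom(c,340,130,160,160,4,[],"pics/s4.png")
E
python3 g.py 475.3 226.3 111 1.257
```

```text
clock: 6.35
eef_pos: [474.6, 226.3, 72.6]
eef_rot: [-3.141, 0.001, 1.255]
wrist_force: [-0.1, 0.2, -0.1]
finger_gap: 75.3
clock: 6.55
eef_pos: [475.0, 226.5, 73.7]
eef_rot: [3.141, -0.0, 1.255]
wrist_force: [0.5, -0.1, -0.0]
finger_gap: 75.0
t 6.6 pos [475.  226.5  73.8] rot [ 3.1412e+00 -4.0000e-04  1.2548e+00] F [ 0.2  0.6 -0. ] gap 75.3 q [0.38 0.36 1.7  0.   1.09 0.69]
shift cm [-0.01  0.03 -3.72] turn -0.0022
```

View pics/s4.png

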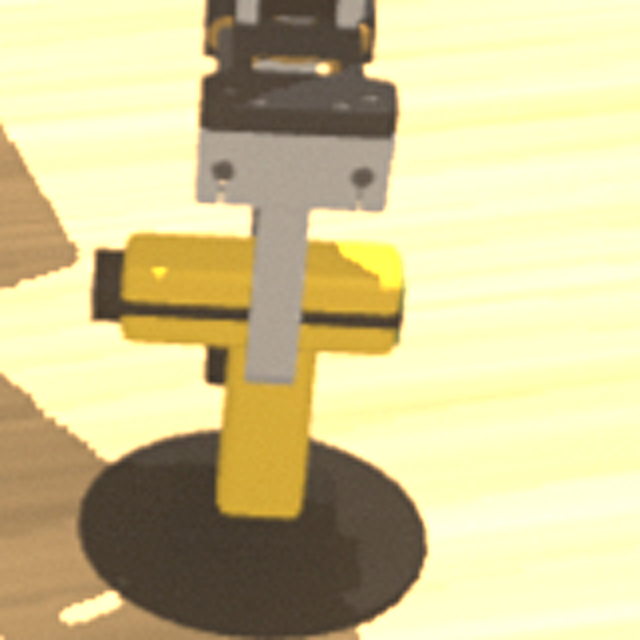

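Fingers now straddle the barrel (tips at about (410,225) in the scene frame, just below the barrel), so close.

```bash
python3 -m pendant '[[[0,0,0,0],[0,0,0,0],[0,0,0,0],[0,0,0,0],[0,0,0,0]]]' -1 35; python3 -m pendant '[[[0,0,0,0],[0,0,0,0],[0,0,0,0]]]'; python3 - <<'E'
from z import *
c=cams.camera("scene")
zoom(c,340,130,160,160,4,[],"pics/s5.png")
E
python3 g.py 475.3 226.3 111 1.257
```

```text
clock: 7.1
eef_pos: [474.8, 226.4, 73.5]
eef_rot: [3.142, -0.0, 1.255]
wrist_force: [0.1, 0.7, -0.1]
finger_gap: 38.6
clock: 7.4
eef_pos: [474.8, 226.4, 73.4]
eef_rot: [-3.142, 0.0, 1.255]
wrist_force: [-0.2, -0.4, 0.0]
finger_gap: 35.6
t 7.45 pos [474.8 226.4  73.4] rot [-3.1415e+00  1.0000e-04  1.2548e+00] F [-0.5  0.1 -0.2] gap 35.8 q [0.38 0.36 1.7  0.   1.09 0.69]
shift cm [ 0.    0.05 -3.76] turn -0.0022
```

View pics/s5.png

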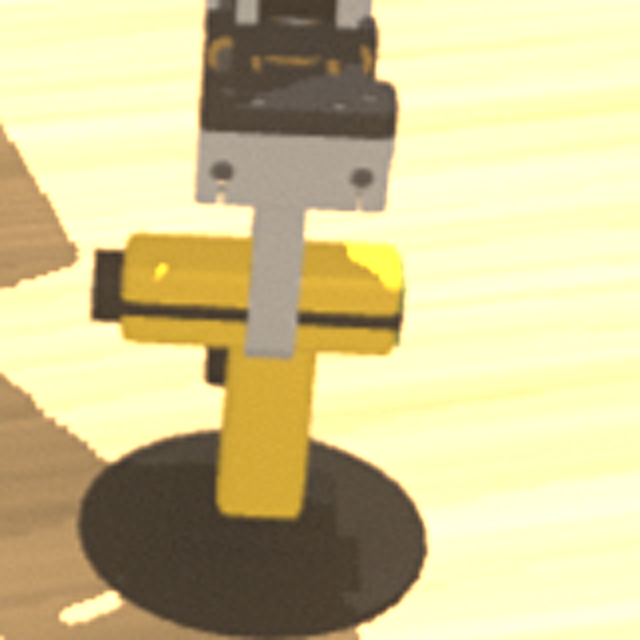

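```bash
python3 -m pendant '[[[0,0,-0.5,0],[0,0,-1.5,0],[0,0,-3,0],[0,0,-4.5,0],[0,0,-6,0]]]'; python3 g.py 620.3 -7.4 135 1.6866
```

```text
clock: 7.95
eef_pos: [474.9, 226.4, 134.8]
eef_rot: [3.141, -0.0, 1.255]
wrist_force: [0.2, -0.6, -2.0]
finger_gap: 35.9
t 7.95 pos [474.9 226.4 134.8] rot [ 3.1412e+00 -4.0000e-04  1.2548e+00] F [ 0.2 -0.6 -2. ] gap 35.9 q [ 0.38  0.28  1.64 -0.    1.22  0.69]
shift cm [-1.771e+01  2.109e+01 -1.000e-02] turn -0.4318
```

```bash
python3 -m pendant '[[[-1,1.2,0,-0.03],[-2.8,3.4,0,-0.07],[-4.8,5.8,0,-0.12],[-7,8.3,0,-0.17],[-9.2,10.9,0,-0.22]]]'; python3 g.py 620.3 -7.4 117.4 1.6866
```

```text
clock: 8.45
eef_pos: [550.5, 104.0, 134.4]
eef_rot: [3.141, -0.0, 1.477]
wrist_force: [0.3, 1.1, -2.1]
finger_gap: 35.8
t 8.45 pos [550.5 104.  134.4] rot [ 3.1409e+00 -1.0000e-04  1.4772e+00] F [ 0.3  1.1 -2.1] gap 35.8 q [ 0.12  0.36  1.54 -0.    1.24  0.22]
shift cm [-10.44   7.99   1.7 ] turn -0.2094
```

```bash
python3 -m pendant '[[[-2,1.7,0.3,-0.05],[-4,3.4,0.7,-0.1],[-6,5.1,1.1,-0.15],[-7.4,6.6,1.4,-0.19],[-8.5,7.7,1.7,-0.21]]]'; python3 -m pendant '[[[0,0,0,0],[0,0,0,0],[0,0,0,0]]]'; python3 g.py 620.3 -7.4 117.4 1.6866
python3 - <<'E'
from z import *
from cell import manip
s=manip.read_state();p=s["eef_pos"];yaw=s["eef_rot"][2]-np.pi
H=(635.5,-138.5,-1.455);P=(p[0],p[1],yaw);dz=p[2]+47.6-121
it=[(box(-50,60,-18,18,103+dz,139+dz),P),(box(60,72,-15,15,106+dz,136+dz),P),(box(0,60,-55,55,0,210),H),(box(0,0,-20,20,145,185),H)]
t=cams.camera("top");c=cams.camera("scene")
zoom(t,320,110,200,150,4,it,"pics/t6.png")
zoom(c,90,130,260,260,3,it,"pics/s6.png")
E
```

```text
clock: 8.95
eef_pos: [619.1, 11.9, 117.0]
eef_rot: [3.141, 0.0, 1.686]
wrist_force: [0.5, -0.2, -2.7]
finger_gap: 35.9
clock: 9.25
eef_pos: [618.0, 13.8, 117.0]
eef_rot: [3.141, -0.0, 1.685]
wrist_force: [-0.0, -0.4, -2.4]
finger_gap: 35.9
t 9.25 pos [618.   13.8 117. ] rot [ 3.1413 -0.      1.6849] F [-0.  -0.4 -2.4] gap 35.9 q [-0.04  0.5   1.38  0.    1.26 -0.15]
shift cm [-2.13 -0.02 -0.04] turn -0.0017
```

View pics/t6.png

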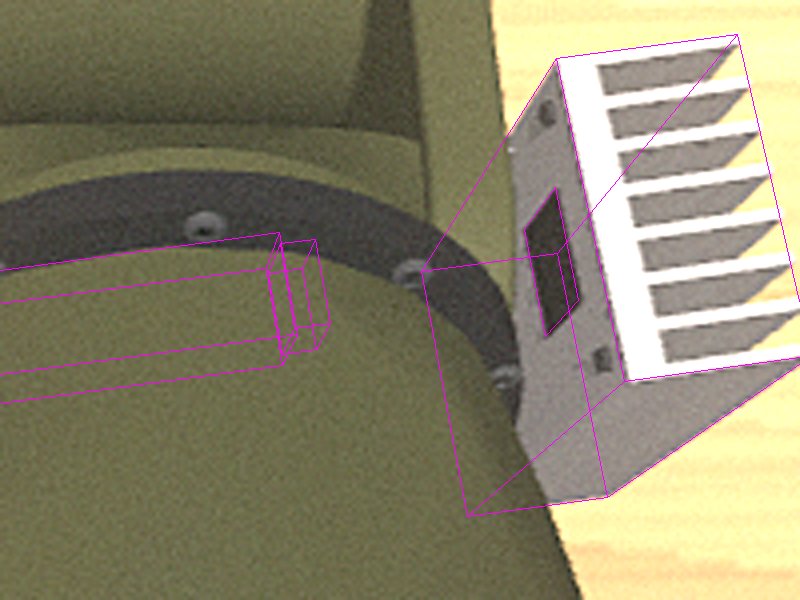

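View pics/s6.png

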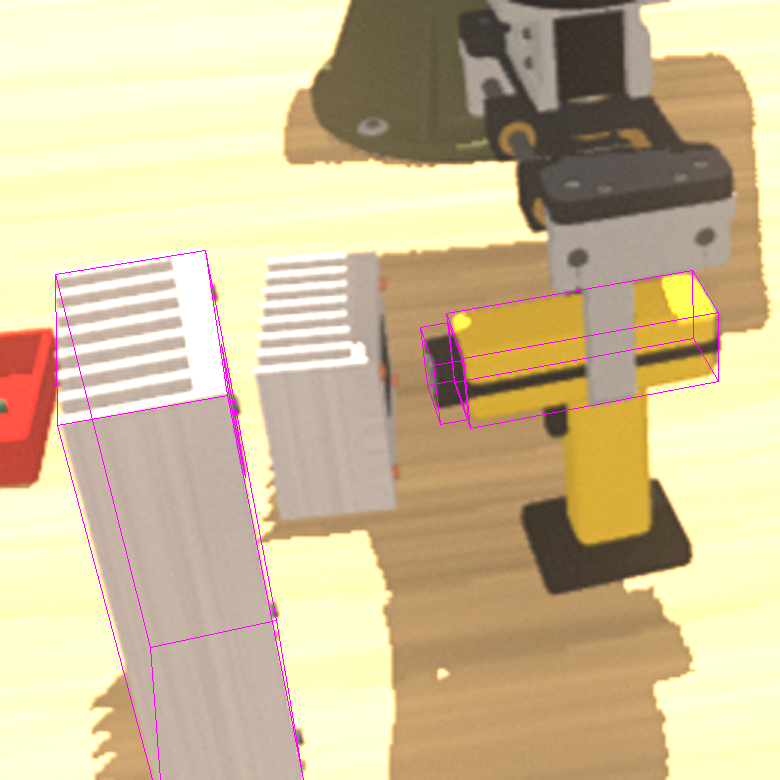

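```bash
python3 -m pendant '[[[-0.5,0,0,0],[-1,0,0,0],[-1.5,0,-0.02,-0.001],[-1.9,0,-0.04,-0.002],[-2.1,0,-0.04,-0.002]]]'; python3 -m pendant '[[[0,0,0,0],[0,0,0,0],[0,0,0,0]]]'; python3 g.py 620.3 -7.4 117.4 1.6866
python3 - <<'E'
from z import *
from cell import manip
s=manip.read_state();p=s["eef_pos"];yaw=s["eef_rot"][2]-np.pi
H=(635.5,-138.5,-1.455);P=(p[0],p[1],yaw);dz=p[2]+47.6-121
it=[(box(-50,60,-18,18,103+dz,139+dz),P),(box(60,72,-15,15,106+dz,136+dz),P),(box(0,60,-55,55,0,210),H),(box(0,0,-20,20,145,185),H)]
c=cams.camera("scene")
zoom(c,90,180,260,240,3,it,"pics/s7.png")
t=cams.camera("top"); zoom(t,320,110,200,150,4,it,"pics/t7.png")
E
```

```text
clock: 9.85
eef_pos: [620.8, -8.3, 116.9]
eef_rot: [-3.142, 0.0, 1.686]
wrist_force: [-0.1, 0.2, -1.3]
finger_gap: 35.7
clock: 10.15
eef_pos: [620.7, -7.6, 116.9]
eef_rot: [3.142, -0.0, 1.687]
wrist_force: [0.4, -0.1, -2.0]
finger_gap: 35.8
t 10.15 pos [620.7  -7.6 116.9] rot [ 3.1416 -0.      1.687 ] F [ 0.4 -0.1 -2. ] gap 35.8 q [-0.07  0.51  1.37  0.    1.26 -0.19]
shift cm [ 0.02 -0.04 -0.05] turn 0.0004
```

View pics/s7.png

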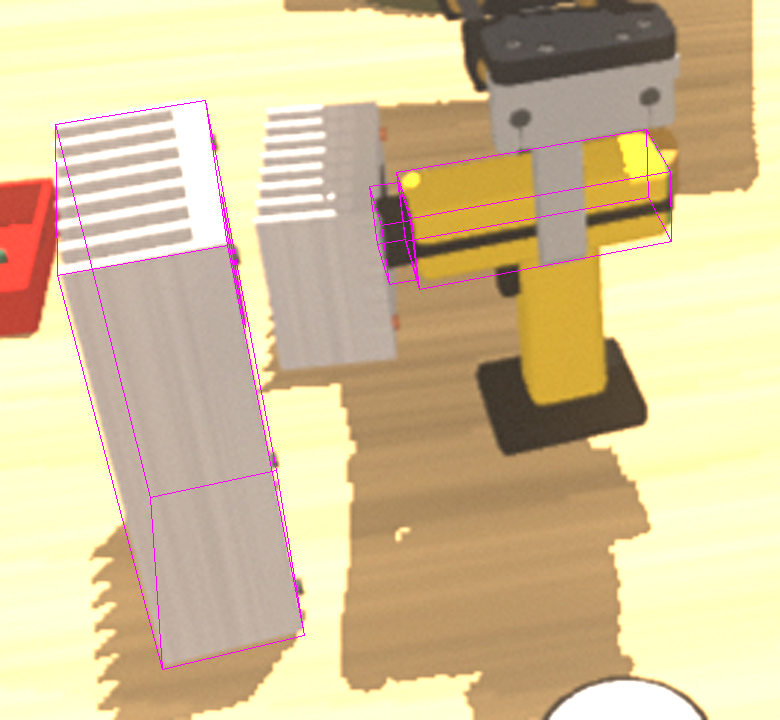

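```bash
for i in 1 2 3 4 5; do python3 -m pendant '[[[0,0,0,0],[0,0,0,0],[0,0,0,0],[0,0,0,0],[0,0,0,0]]]'|head -1; done; python3 g.py 620.3 -7.4 117.4 1.6866
python3 - <<'E'
from z import *
t=cams.camera("top"); H=(635.5,-138.5,-1.455)
zoom(t,415,110,115,135,4,[(box(0,60,-55,55,0,210),H),(box(0,0,-20,20,145,185),H)],"pics/t8.png")
E
```

```text
clock: 10.75
clock: 11.25
clock: 11.75
clock: 12.25
clock: 12.75
t 12.75 pos [620.7  -7.7 116.9] rot [3.1416 0.     1.6868] F [ 0.1  0.1 -1.8] gap 35.6 q [-0.07  0.51  1.37 -0.    1.26 -0.19]
shift cm [ 0.04 -0.04 -0.05] turn 0.0002
```

View pics/t8.png

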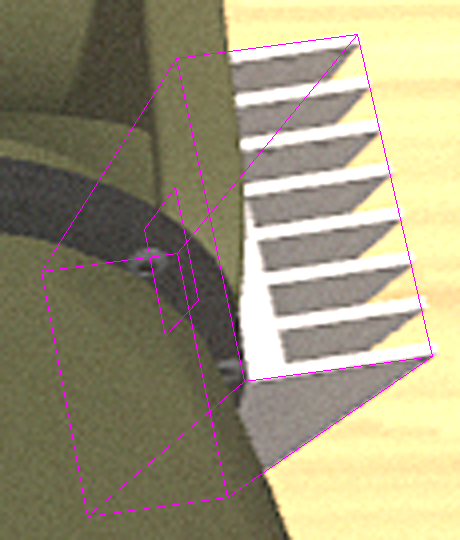

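```bash
python3 -m pendant '[[[1,0,-0.2,0],[2.5,0,-0.6,0],[4.5,-0.5,-1.2,0],[7,-2,-1.6,0.03],[9.5,-4.5,-1.8,0.07]]]'; python3 g.py 472 228.5 134 1.255
```

```text
clock: 13.3
eef_pos: [564.7, 83.4, 135.4]
eef_rot: [3.141, -0.0, 1.616]
wrist_force: [0.2, -0.2, -1.8]
finger_gap: 35.7
t 13.3 pos [564.7  83.4 135.4] rot [ 3.1405e+00 -3.0000e-04  1.6160e+00] F [ 0.2 -0.2 -1.8] gap 35.7 q [0.08 0.38 1.51 0.   1.25 0.04]
shift cm [14.92 -8.61  0.13] turn 0.361
```

```bash
python3 -m pendant '[[[3.3,-1.9,0,0.08],[6.6,-3.8,0,0.16],[9.8,-5.6,0,0.24],[12.6,-7.2,0,0.31],[14.3,-8.2,0,0.35]]]';python3 -m pendant '[[[0.5,-0.3,0,0.011],[0.6,-0.4,0,0.011],[0.6,-0.4,0,0.011],[0.6,-0.4,0,0.011]]]'; python3 - <<'E'
from z import *
from cell import manip
s=manip.read_state();p=s["eef_pos"];yaw=s["eef_rot"][2]-np.pi
M=(472,228.5,0);P=(p[0],p[1],yaw);dz=p[2]+47.6-121
it=[(box(-50,60,-18,18,103+dz,139+dz),P),(box(-53,53,-53,53,6,6),M)]
c=cams.camera("scene")
zoom(c,330,130,160,160,4,it,"pics/s9.png")
c=cams.camera("wrist"); zoom(c,0,0,640,480,1,it,"pics/w9.png")
E
python3 g.py 472 228.5 73.5 1.255
```

```text
clock: 13.8
eef_pos: [474.8, 223.2, 135.5]
eef_rot: [3.141, -0.001, 1.266]
wrist_force: [0.0, 0.4, -1.8]
finger_gap: 35.7
clock: 14.2
eef_pos: [474.9, 226.8, 134.8]
eef_rot: [3.142, 0.0, 1.256]
wrist_force: [-0.5, 0.1, -2.3]
finger_gap: 35.5
t 14.3 pos [474.9 226.8 134.8] rot [-3.1416e+00  1.0000e-04  1.2551e+00] F [ 0.1  0.6 -3. ] gap 35.9 q [ 0.38  0.28  1.64 -0.    1.22  0.69]
shift cm [ 0.07 -0.33  6.13] turn 0.0001
```

View pics/s9.png

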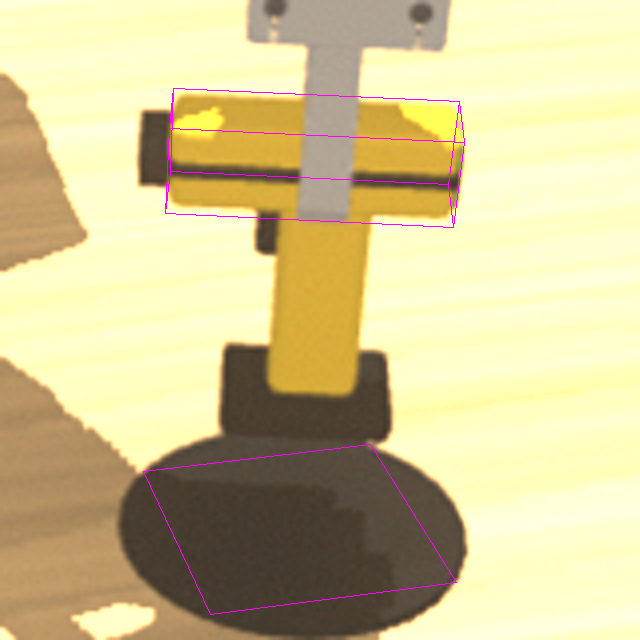

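View pics/w9.png

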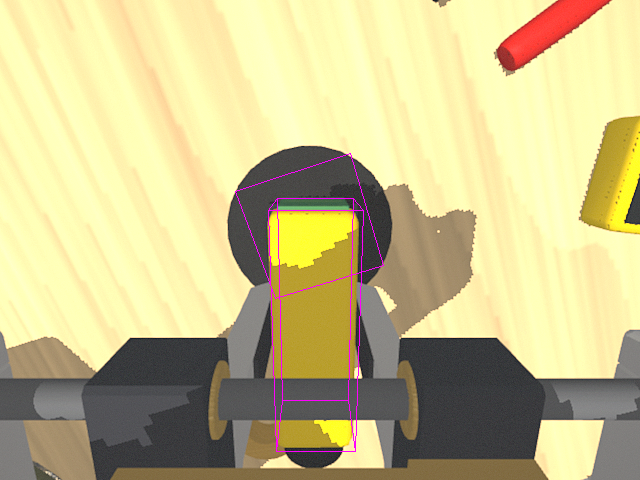

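```bash
python3 -m pendant '[[[0.05,-0.35,1.5,0],[0.05,-0.35,3,0],[0.05,-0.35,4.5,0],[0.05,-0.35,5.2,0],[0.05,-0.35,5.6,0]]]';python3 -m pendant '[[[0,0,0.2,0],[0,0,0.4,0],[0,0,0.5,0],[0,0,0.5,0],[0,0,0.5,0]]]'; python3 g.py 471.5 228 73.5 1.255
```

```text
clock: 14.8
eef_pos: [471.4, 228.6, 78.4]
eef_rot: [-3.141, 0.0, 1.255]
wrist_force: [0.1, -1.0, -2.0]
finger_gap: 35.7
clock: 15.3
eef_pos: [471.5, 229.0, 74.1]
eef_rot: [3.141, -0.0, 1.256]
wrist_force: [0.0, -0.4, -2.0]
finger_gap: 35.2
t 15.3 pos [471.5 229.   74.1] rot [ 3.1413e+00 -2.0000e-04  1.2559e+00] F [ 0.  -0.4 -2. ] gap 35.2 q [ 0.38  0.35  1.7  -0.    1.09  0.7 ]
shift cm [-0.09  0.04  0.06] turn 0.0009
```

```bash
python3 -m pendant '[[[0,0,0.05,0],[0,0,0.08,0],[0,0,0.08,0],[0,0,0.08,0]]]'; python3 g.py 471.5 228 73.5 1.255
```

```text
clock: 15.7
eef_pos: [471.5, 229.0, 73.4]
eef_rot: [3.141, -0.0, 1.256]
wrist_force: [-2.0, -0.5, 4.3]
finger_gap: 35.6
t 15.7 pos [471.5 229.   73.4] rot [ 3.1412e+00 -4.0000e-04  1.2558e+00] F [-2.  -0.5  4.3] gap 35.6 q [0.38 0.35 1.71 0.   1.08 0.7 ]
shift cm [-0.1   0.03 -0.01] turn 0.0008
```

Contact felt (Fz up about 6 N); release.

```bash
python3 -m pendant '[[[0,0,-0.03,0],[0,0,-0.03,0],[0,0,-0.03,0],[0,0,-0.03,0],[0,0,-0.03,0]]]' 0.6 20; python3 -m pendant '[[[0,0,0,0],[0,0,0,0]]]'; python3 -m pendant '[[[0,0,-1,0],[0,0,-3,0],[0,0,-5.5,0],[0,0,-8.5,0],[0,0,-11.5,0]]]'; python3 -m pendant '[[[0,0,-2,0],[2,0,-4,0],[5,0,-5,0],[8,0,-5,0],[10,0,-5,0]]]'
python3 -m pendant '[[[3,0,-1,0],[6,0,-1,0],[9,0,-1,0],[11,0,-1,0],[12,0,-1,0]]]'
python3 - <<'E'
from z import *
M=(472,228.5,0);P=(471.5,228.7,-1.885)
H=(635.5,-138.5,-1.455)
it=[(box(-50,60,-18,18,103,139),P),(box(-53,53,-53,53,6,6),M)]
c=cams.camera("scene"); zoom(c,330,150,160,150,4,it,"pics/s10.png"); cv2.imwrite("pics/s10f.png",c["frame"][:,:,::-1])
c=cams.camera("top"); zoom(c,150,255,130,110,6,it,"pics/t10.png"); cv2.imwrite("pics/t10f.png",c["frame"][:,:,::-1])
E
python3 g.py 471.5 228 73.5 1.255
```

```text
clock: 16.2
eef_pos: [471.3, 228.9, 73.3]
eef_rot: [-3.141, 0.0, 1.256]
wrist_force: [0.1, 0.6, 0.4]
finger_gap: 72.4
clock: 16.4
eef_pos: [471.4, 228.9, 73.3]
eef_rot: [3.142, 0.0, 1.256]
wrist_force: [0.5, -0.7, -0.5]
finger_gap: 75.0
clock: 16.9
eef_pos: [471.2, 228.9, 190.3]
eef_rot: [3.141, -0.0, 1.256]
wrist_force: [0.1, -0.8, 0.6]
finger_gap: 75.1
clock: 17.4
eef_pos: [502.6, 325.6, 239.4]
eef_rot: [3.141, -0.001, 1.256]
wrist_force: [-0.3, 0.3, -0.3]
finger_gap: 75.0
clock: 17.9
eef_pos: [539.4, 439.5, 248.4]
eef_rot: [-3.141, 0.0, 1.257]
wrist_force: [0.4, -0.6, 0.4]
finger_gap: 75.3
t 18.0 pos [539.3 439.  248.2] rot [-3.1412e+00  4.0000e-04  1.2568e+00] F [-0.7 -0.7 -0.7] gap 75.0 q [0.63 0.62 0.9  0.   1.62 0.94]
shift cm [-22.16   0.07  17.48] turn 0.0018
```

View pics/s10.png

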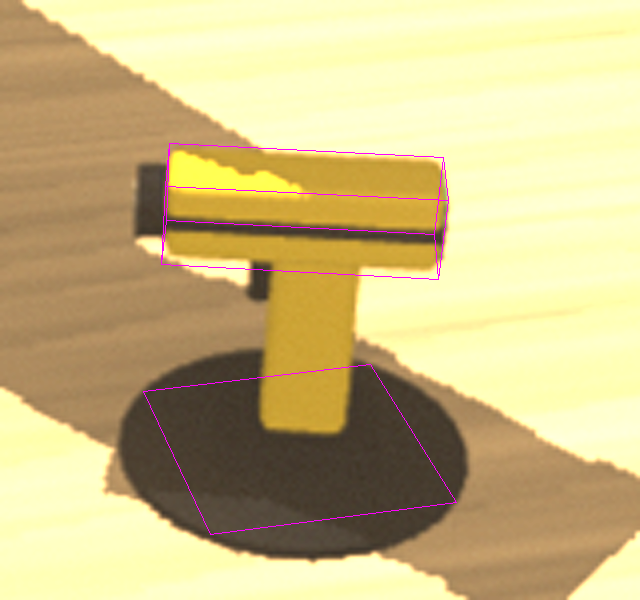

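View pics/t10.png

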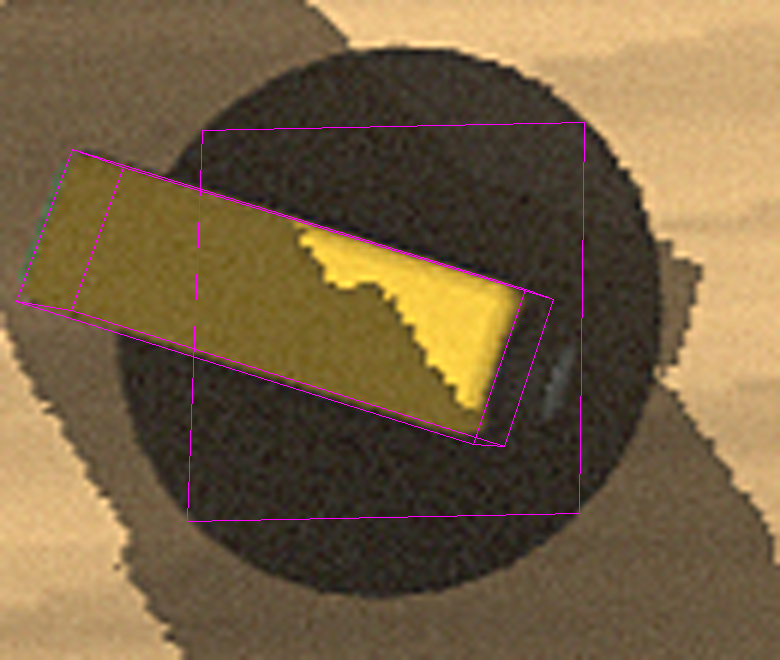

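View pics/t10f.png

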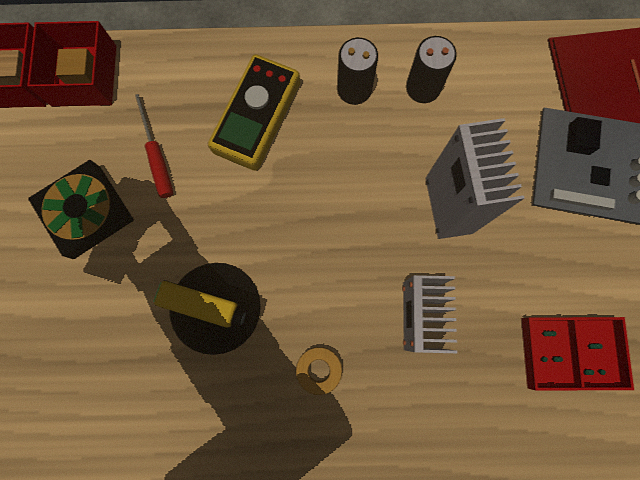

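```bash
python3 -m pendant '[[[0,0,0,0],[0,0,0,0],[0,0,0,0]]]'; python3 -c "
from cell import manip
print(manip.sign_off())"
```

```text
clock: 18.3
eef_pos: [539.6, 437.6, 249.0]
eef_rot: [3.141, -0.0, 1.255]
wrist_force: [0.5, 0.1, 0.1]
finger_gap: 75.2
the job is handed in; nothing more can be done
None
```

I took the reading and stood the thermometer back upright on its mat, and handed the job in at 18.3 s.

- **Reading:** By my measurements the lens was about 60 mm in front of the middle of the tall heat sink's patch and square to it. I held still there for over 2.5 s. The distance and aim come from the reported arm pose and the fit to the camera images. I expect errors of about 2 mm in position and 1–2° in heading. The heat sink's outline in the top picture did not change.
- **Putting back:** After release, the scene and top pictures show the thermometer upright, with its barrel within about 2 mm of the mat centre I measured. The gripper is well clear and the wrist force is near zero.

**Checks that disagreed:**
- **First grasp:** The first grasp closed on air above the barrel, without touching it. In the pictures the fingertips sat about 40 mm higher than the stated tool geometry implies. I opened, went 38 mm lower and gripped the barrel properly, with the fingers stopping at 35.7 mm. I used that measured offset for the rest of the job.
- **Camera offset:** The scene camera was consistently 2–3 mm off from the top camera.
- **Detection network:** It missed the thermometer once in the top picture, so I found it there by colour instead.

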